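Stand a painted tile up on the photo stand and lock it in

TASK

The old tile lies face down on the two bars of the photo stand. Pull the red stop knob all the way out, stand the tile up on the narrow ledge so that it leans flat back against the two sloped yellow ribs with its painted face (now underneath) looking out, away from the ribs, and its foot pushed right back to the ribs, then push the knob fully home so that its brass tongue locks the foot. Never let the tile fall off the stand, and leave the other things on the table where they are.

Things in the scene. Friction and masses are not known exactly. Their poses are not given: they have to be found in the camera images.
- stand: Photo stand, fixed; its place and yaw vary. Origin on the table straight below the middle of the ribs' foot line; x from its open front (the robot's left side) to its back (right), y along the ledge to the knob (away from the robot), z up. Base plate 8 mm thick, x -140 to 50 mm. Grey slide housing at x -39 to -7, y 85 to 180 mm, 68 mm high.
- front_bar (a point): Top middle of the front bar, at stand (-109, 0, 70) mm. Two aluminium bars run along y, 14 mm wide and thick, 130 mm long, tops at z = 70 mm: front bar x -116 to -102, middle bar x -54 to -40 mm. Open in front of and below the front bar's middle, down to the base plate.
- ledge (a point): Foot of the ribs, at stand (0, 0, 69) mm, same axes. The wooden ledge has its top here: x -26 to +4, y -75 to +75 mm. Two yellow ribs (18 mm wide, centred at y -36 and +36, 125 mm long) rise from x = 0 and lean back to +x by 15 degrees from vertical.
- tile: Clay tile 140 (x) x 110 (y) x 16 (z) mm, about 0.5 kg, too wide for the gripper. Origin at the centre of its painted face, its underside at first; z points out of its bare back (up at first), x to its far edge, the later foot. Starts flat on the two bars, up to 5 degrees askew. Leaning flat on the ribs, its z is 1.83 rad from vertical.
- tile_near (a point): Middle of the tile's near edge on its painted face, (-70, 0, 0) mm on the tile. At first it juts 57 to 62 mm over the front bar: do not press it down, the tile is near tipping off. Slid back to touch the ribs, it juts 20 mm; the tile can then be tipped up about its far edge by a tilted fingertip lifting this edge from beneath.
- tile_far (a point): Middle of the tile's far edge (its later foot) on its painted face, (70, 0, 0) mm on the tile. It starts 7 to 12 mm in front of the ledge. With the tile leaning home it is at x -15.5, z +4 mm from point ledge.
- stop_knob (a joint): Travel of the knob along the stand's +y in m: 0 fully home, 0.05 fully out; starts 0 to 8 mm. Stiff (4 N), stays where left. It carries a brass tongue (stand x -26 to -20, z 73 to 87 mm) ending at y = 22 mm plus this travel; home it bars the ledge, out it is clear. It passes a leaning tile's face by 4 mm; a foot farther out blocks it.
- knob_top (a point): Top middle of the red knob: upright post 18 mm across (22 at its cap), 42 mm tall, top at stand z = 129, x = -23, y = 95 mm + joint. It can be pinched from above across the stand's x.
- sherd: Bystander: terracotta sherd 62 x 44 x 14 mm; origin at the centre of its underside.
- vial: Bystander: small glass vial, 32 mm across, 55 mm tall; origin at the centre of its underside.
- paint_jar: Bystander: glass jar, 72 mm across, 105 mm tall; origin at the centre of its underside.
- saucer: Bystander: white saucer, 130 mm across; origin at the centre of its underside.
- solvent: Bystander: white bottle, 66 mm across, 150 mm tall; origin at the centre of its underside.
- brush: Bystander: wooden brush 170 mm long; origin at the centre of its underside (its grip lies along x).
- tape_stand: Bystander: black tape dispenser 150 x 60 x 60 mm; origin at the centre of its underside.
There are look-alikes about, which are no part of the job. There is more than one size of the tile; the job needs the smaller.

How it is judged:
On the way, in this order (a step that is already met when the one before it is completed fails the run):
1. the stop knob is pulled all the way out (value of joint stop_knob above 0.044 m), for 0.2 s.
2. the tile stands on the ledge, leaning back, its painted face to the front (angle between tile's own z axis and vertical above 1.7 rad and x of tile_far in the frame of ledge between -0.035 and 0 m and z of tile_far in the frame of ledge between -0.005 and 0.014 m), for 0.2 s.
At the end, for the whole second after the job is handed in: The tile rests on the ledge, leaning back on the ribs, painted face to the front: its z axis 1.775 to 1.90 rad from vertical; site tile_far at x -21.5 to -9 mm, y within 24 mm and z -2 to +12 mm of site ledge, square to the stand within 0.07 rad; the knob within 4 mm of home; the tile at rest (angle between tile's own z axis and vertical between 1.775 and 1.9 rad and x of tile_far in the frame of ledge between -0.0215 and -0.009 m and z of tile_far in the frame of ledge between -0.002 and 0.012 m and y of tile_far in the frame of ledge between -0.024 and 0.024 m and angle between the y axis of tile and the y axis of stand, either way round below 0.07 rad and value of joint stop_knob below 0.004 m and linear speed of tile below 0.02 m/s and angular speed of tile below 0.1 rad/s); the robot touches nothing.
It fails at once if the tile falls off the stand (height (world z) of tile below 0.045 m).
It fails at once if one of the other things on the table is moved by more than 40 mm (distance of any of sherd, vial, paint_jar, saucer, solvent, brush, tape_stand from where it was at the start of the episode above 0.04 m).
It also fails if it takes over 72 s, if anything falls off the work surface, if the arm or the gripper's body presses on something with over 40 N, if the wrist force passes 120 N, or if a joint passes its speed limit or range.

ROBOT

A 7-joint arm with a two-finger parallel gripper is mounted at the origin on the work surface. World frame = base frame: x ahead of the robot, y to its left, z up, the work surface at z = 0. Lengths are in m, angles in rad, forces in N, time in s.
With the tool pointing down it reaches from about 0.4 to 0.85 m from the base axis. Payload 10.4 kg.
Tool frame: the origin (TCP) lies on the centre line of the jaws, within the pads' length; the fingertips stand 17 mm ahead of it and the grasp point (between the pads) lies 2 mm behind it; z points along the fingers, y is the line along which they close (so a half turn about z gives the same grasp; the last joint's range is limited). The gripper opens to 87 mm and grips with 3 to 60 N. Pads are 19 mm wide; open, the fingers measure 117 mm over their backs; the gripper's body (75 mm by 190 mm) begins 51 mm behind the grasp point.
Start: joints at [-1.322, 0.332, -0.065, 1.46, 0.022, 1.35, -0.088], TCP at [0.168, 0.602, 0.24] pointing down, gripper open.
Joint ranges: [-2.6, 2.6], [-0.5, 2.12], [-1.47, 1.34], [0.16, 2.42], [-1.27, 4.41], [0.06, 2.06], [-2.6, 2.6]. Speed limits (rad/s): [2.22, 2.22, 2.79, 2.79, 3.14, 3.14, 3.14].

INTERFACE

Orientations are given as a 3x3 rotation matrix whose columns are the frame's x, y, z axes.
In Python, from workcell import * gives the robot as it stands.
- The arm moves only by the tool jog_arm, never from a script. Its arguments are lists of equal length, an entry for each row: "rotation": the turn, a rotation vector about the world's x, y, z in degrees, a list of three; "linear": the shift along the world's x, y, z in mm, a list of three; "fingers": the opening, from -1 (shut) to 1 (fully open). A call has 1 to 10 rows; each row is the pose to reach, as a shift and turn from the pose commanded when the call began; what a row does not reach only later rows make up. A row lasts 1/10 s, in which the tool goes at most 50 mm and 8.59 degrees, less where a joint would pass 70% of its speed; a pose out of reach is approached as far as the arm can. A call with a gripper value outside its range is refused whole. The fingers move at their own pace and stop on an object; "force" is the grip in N (left out, the last holds). Time passes only in rows, so rows that repeat a pose let the fingers close. It gives the time, the measured TCP pose, the force, the opening and the grip force at its end, in the units of the state.
- observe(): the state, without advancing time (a new reading comes with each control period).
- snapshot(name): name is "scene" or "top" or "wrist"; returns a dict with "pixels" (480x640x3 uint8, red, green, blue), "fx", "fy", "cx", "cy" (pixels), "k1" (the pictures are not rectified: a ray, as slopes to the right and down, at radius r is drawn at 1 + k1 r^2 times it, then the intrinsics apply), "T" (4x4, takes a point from camera to world coordinates); the wrist camera has in their place "T_tool_cam" (4x4, takes a point from camera to tool coordinates, whose origin is the TCP and whose axes are the flange's). Camera axes: x right, y up, looking along -z (the intrinsics and any distortion apply to the point x, -y, -z); pixel columns grow to the right and rows downward; lengths in m; the calibration is good to about 2 mm. A picture is of the moment at which its call begins: read the wrist's pose just before it. There is no depth.
- sign_off(): hands the job in; it is judged then, once.
The state is a dict: "t": time; "qpos": joint angles; "joint_velocities": joint speeds; "effort": joint torques, N m; "eef_pos": TCP position; "orientation": TCP orientation; "wrist_force": force on the tool from outside, world axes, zero at the start; "ft_torque": the same for the moment, N m; "width": opening from 0.0 (shut) to 1.0 (fully open); "grasp_force": force on a finger pad.
Only numpy, scipy, OpenCV 4.12 (cv2) and the standard library are available. Lean on these libraries where they do the work, as an engineer would, in place of code of your own. Each camera call takes 0.05 s, during which the arm holds its last target. There are 200 camera calls.

## Working session

There is one attempt and no reset: what is moved stays moved. The work goes in short steps, Python scripts to look and compute and a tool call to move; the robot and the scene stay as the last step left them, time stands still between calls to the robot, and variables do not carry over. Pictures are saved under pics/ and viewed, at most 10 in all, crops included, and the job is handed in when it is done.

Besides the shell and the picture viewer there is one more tool, called after "Call:" as name(argument=value, ...) on one line, values as JSON. jog_arm: Moves the arm, as the interface text tells. Its arguments: {"type":"object","properties":{"rotation":{"type":"array","items":{"type":"array","items":{"type":"number"}}},"linear":{"type":"array","items":{"type":"array","items":{"type":"number"}}},"fingers":{"type":"array","items":{"type":"number"}},"force":{"type":"number"}},"required":["rotation","linear","fingers"]}

```bash
ls; mkdir -p pics
cat > h.py <<'E'
from workcell import *
import numpy as np, cv2
def save(n,f):
    s=snapshot(n); cv2.imwrite('pics/'+f,s['pixels'][:,:,::-1]); np.save('pics/'+f[:-4]+'.npy',s,allow_pickle=True); return s
def ray(s,u,v,T=None):
    T=s['T'] if T is None else T
    K=np.array([[s['fx'],0,s['cx']],[0,s['fy'],s['cy']],[0,0,1.]])
    d=np.array([(u-s['cx'])/s['fx'],(v-s['cy'])/s['fy']]); a=d.copy()
    for _ in range(20): a=d/(1+s['k1']*(a@a))
    T=np.array(T); return T[:3,3],T[:3,:3]@np.array([a[0],-a[1],-1.])
def onz(s,u,v,z,T=None):
    o,d=ray(s,u,v,T); return o+d*(z-o[2])/d[2]
def proj(s,p,T=None):
    T=np.array(s['T'] if T is None else T); c=T[:3,:3].T@(np.array(p)-T[:3,3]); a=np.array([c[0],-c[1]])/-c[2]
    a=a*(1+s['k1']*(a@a)); return a[0]*s['fx']+s['cx'],a[1]*s['fy']+s['cy']
E
python3 - <<'E'
from h import *
for n in('top','scene'):
    s=save(n,n+'0.png'); print({k:v for k,v in s.items() if k!='pixels'})
print(observe())
E
```

```text
pics
{'fx': 493.39396438550335, 'fy': 493.39396438550335, 'cx': 320.9403723076396, 'cy': 239.4495782949031, 'k1': -0.012895022652479177, 'T': array([[ 0.00197343,  0.98254988, -0.18598883,  0.39040199],
       [-0.99984396,  0.0052037 ,  0.01688151, -0.01587704],
       [ 0.01755476,  0.1859265 ,  0.98240682,  1.17884681],
       [ 0.        ,  0.        ,  0.        ,  1.        ]])}
{'fx': 449.7460034710699, 'fy': 449.7460034710699, 'cx': 324.6067158194022, 'cy': 245.30952009975437, 'k1': -0.056544668359484754, 'T': array([[ 0.78096891, -0.53245947,  0.32645747,  0.9642948 ],
       [ 0.62443407,  0.6547476 , -0.42589632, -0.5170112 ],
       [ 0.01302528,  0.53646295,  0.84382335,  1.09086622],
       [ 0.        ,  0.        ,  0.        ,  1.        ]])}
{'t': 0.1, 'qpos': array([-1.32161434,  0.33281884, -0.06468938,  1.46085139,  0.02159985,
        1.34989319, -0.08850839]), 'joint_velocities': array([-0.00043647, -0.00254465, -0.00124349, -0.00172529,  0.00191595,
        0.00015457,  0.0004056 ]), 'effort': array([ 5.35556737e-04, -6.24542427e+01,  2.38796807e-02, -3.90723467e+01,
       -6.15240633e-02,  3.64434044e-02,  6.38353549e-05]), 'eef_pos': array([0.16770237, 0.60174728, 0.23882995]), 'orientation': array([[-9.63294231e-01,  2.68447656e-01, -2.83930049e-04],
       [ 2.68447799e-01,  9.63293430e-01, -1.24344347e-03],
       [-6.02915333e-05, -1.27402231e-03, -9.99999187e-01]]), 'wrist_force': array([ 1.03611821,  0.12850418, -0.20457398]), 'ft_torque': array([0.01634037, 0.03814815, 0.00696802]), 'grasp_force': 0.0, 'width': 0.9993882700143986}
```

View pics/top0.png

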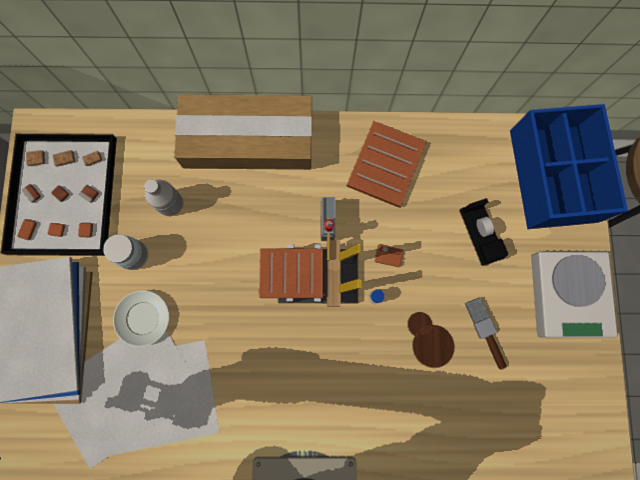

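View pics/scene0.png

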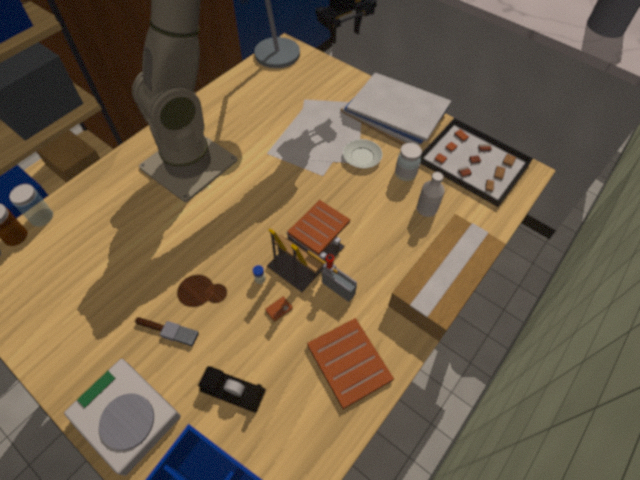

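The top view shows the tile at (292,273), with the knob at (329,227), grey housing at (328,205), ledge at (334,270) and ribs at (350,252) and (350,287). The larger look-alike tile is at (388,165), the sherd at (390,255) and the vial at (377,296). The scene view agrees with this.

Run:
```python
from h import *
s=np.load('pics/top0.npy',allow_pickle=True).item(); im=s['pixels']
hsv=cv2.cvtColor(im,cv2.COLOR_RGB2HSV)
crop=cv2.resize(im[185:315,240:420],None,fx=4.4,fy=4.4,interpolation=cv2.INTER_CUBIC); cv2.imwrite('pics/crop0.png',crop[:,:,::-1])
for n,(u,v,z) in dict(tile=(292,273,.086),knob=(329,227,.129),hous=(328,205,.068),rib1=(350,252,.13),ledge=(334,270,.069),jar=(124,252,.105),sherd=(390,255,.01),vial=(377,296,.05)).items(): print(n,onz(s,u,v,z).round(3))
print(hsv[290,265],hsv[250,310],hsv[227,329], hsv[287,350])
o=snapshot('wrist'); print(o['T_tool_cam'],o['fx'],o['cx'],o['cy'],o['k1'])
```

```text
tile [0.521 0.03  0.086]
knob [ 0.617 -0.051  0.129]
hous [ 0.682 -0.051  0.068]
rib1 [ 0.562 -0.097  0.13 ]
ledge [ 0.53  -0.065  0.069]
jar [0.563 0.398 0.105]
sherd [ 0.575 -0.202  0.01 ]
vial [ 0.473 -0.164  0.05 ]
[ 10 169 142] [  9 168 149] [  1 212 170] [ 22 210 153]
[[ 7.65473766e-04  9.54883576e-01  2.96979409e-01  8.17542261e-02]
 [ 9.99999707e-01 -7.34959914e-04 -2.14400017e-04 -8.36823299e-04]
 [ 1.35409064e-05  2.96979487e-01 -9.54883859e-01 -1.47051254e-01]
 [ 0.00000000e+00  0.00000000e+00  0.00000000e+00  1.00000000e+00]] 348.6403974246759 320.79681523437614 239.23880153657205 0.017398825517600823
```

View pics/crop0.png

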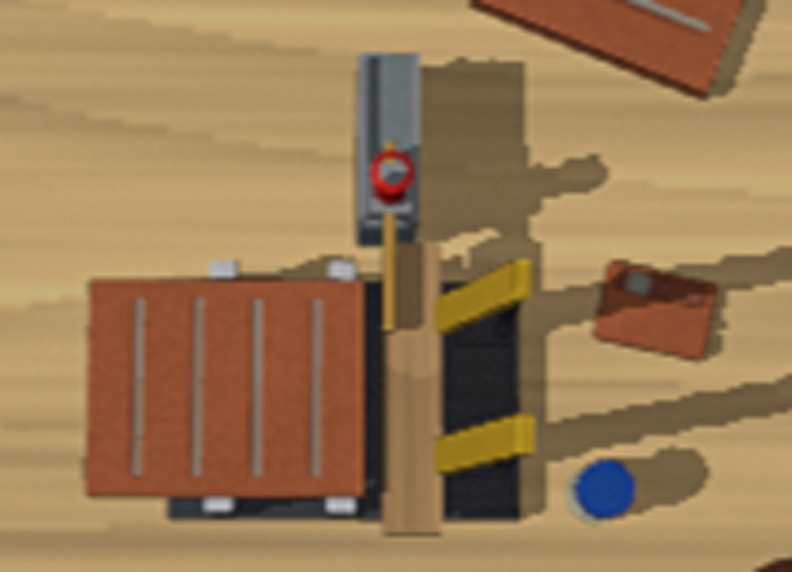

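Call:
jog_arm(rotation=[[0,0,15.6],[0,0,15.6],[0,0,15.6],[0,0,15.6],[0,0,15.6],[0,0,15.6],[0,0,15.6],[0,0,15.6],[0,0,15.6],[0,0,15.6]], linear=[[200,-300,60],[200,-300,60],[200,-300,60],[200,-300,60],[200,-300,60],[200,-300,60],[392,-652,80],[392,-652,80],[392,-652,80],[392,-652,80]], fingers=[0,0,0,0,0,0,0,0,0,0])

```text
t: 1.15
eef_pos: [0.4301, 0.1798, 0.3022]
orientation: [[-1.0, -0.001, 0.0], [-0.001, 1.0, 0.0], [-0.0, 0.0, -1.0]]
wrist_force: [1.6, 0.9, 0.7]
width: 0.499
grasp_force: 0.0
```

Call:
jog_arm(rotation=[[0,0,0],[0,0,0],[0,0,0],[0,0,0],[0,0,0],[0,0,0],[0,0,0],[0,0,0],[0,0,0],[0,0,0]], linear=[[0,0,0],[0,0,0],[0,0,0],[0,0,0],[0,0,0],[0,0,0],[0,0,0],[0,0,0],[0,0,0],[0,0,0]], fingers=[0,0,0,0,0,0,0,0,0,0])

```text
t: 2.15
eef_pos: [0.4296, 0.1818, 0.302]
orientation: [[-1.0, -0.0, 0.0], [-0.0, 1.0, 0.0], [-0.0, 0.0, -1.0]]
wrist_force: [-0.4, -0.9, -0.2]
width: 0.499
grasp_force: 0.0
```

Call:
jog_arm(rotation=[[0,0,0],[0,0,0],[0,0,0],[0,0,0],[0,0,0],[0,0,0],[0,0,0],[0,0,0]], linear=[[120,-232,0],[120,-232,0],[120,-232,0],[120,-232,0],[120,-232,0],[120,-232,0],[120,-232,0],[120,-232,0]], fingers=[0,0,0,0,0,0,0,0])

```text
t: 2.95
eef_pos: [0.5494, -0.049, 0.3018]
orientation: [[-1.0, -0.001, -0.001], [-0.001, 1.0, 0.0], [0.001, 0.0, -1.0]]
wrist_force: [-1.1, 1.2, -0.5]
width: 0.501
grasp_force: 0.0
```

Run:
```python
from h import *
o=observe(); print(o['eef_pos'],o['qpos'].round(3))
s=snapshot('wrist'); W=np.eye(4); W[:3,:3]=o['orientation']; W[:3,3]=o['eef_pos']; s['T']=W@s['T_tool_cam']
np.save('pics/w1.npy',s,allow_pickle=True); cv2.imwrite('pics/w1.png',s['pixels'][:,:,::-1])
```

```text
[ 0.54944703 -0.04900693  0.30177087] [-0.511  0.146  0.583  1.587 -0.081  1.434  1.651]
```

View pics/w1.png

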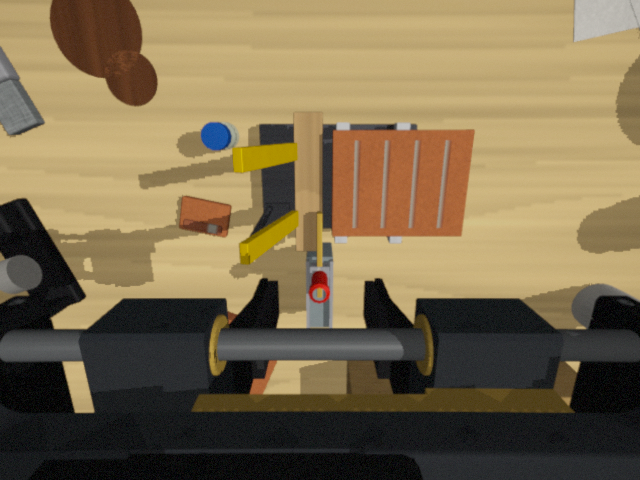

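The wrist view shows the tile spanning (333–473, 130–237), with white bar ends at (343,126), (403,126), (341,239) and (395,239). The ledge is at (308,112–250), the knob top at (319,293) and the tongue at (319,212–270).

```bash
cat > m.py <<'E'
from h import *
for f,box in(('w1',(325,425,110,250)),('top0',(270,340,235,310))):
    s=np.load(f'pics/{f}.npy',allow_pickle=True).item(); im=s['pixels']; hsv=cv2.cvtColor(im,cv2.COLOR_RGB2HSV)
    h,S,v=[hsv[:,:,i].astype(int) for i in range(3)]
    x0,x1,y0,y1=box
    # tile
    m=((h<14)&(S>130)&(v>90)).astype('uint8'); M=np.zeros_like(m)
    if f=='w1': M[120:245,325:480]=m[120:245,325:480]
    else: M[244:305,255:326]=m[244:305,255:326]
    M=cv2.morphologyEx(M,cv2.MORPH_CLOSE,np.ones((5,5)))
    n,L,st,c=cv2.connectedComponentsWithStats(M); k=1+st[1:,4].argmax(); cn=cv2.findContours((L==k).astype('uint8'),0,2)[0][0]
    p=np.array([onz(s,*q,.086)[:2] for q in cn[:,0].astype(float)])*1000
    r=cv2.minAreaRect(p.astype('float32')); print(f,'tile rect',np.round(r[0],1),np.round(r[1],1),round(r[2],2)); print(cv2.boxPoints(r).round(1).tolist())
    # bar ends
    m=((S<60)&(v>120)).astype('uint8'); M=np.zeros_like(m); M[y0:y1,x0:x1]=m[y0:y1,x0:x1]
    n,L,st,c=cv2.connectedComponentsWithStats(M)
    for i in range(1,n):
        if st[i,4]>6: 
            a=st[i]; print(' white',a.tolist(),[ (onz(s,uu,vv,.07)[:2]*1000).round(1).tolist() for uu,vv in((a[0]-.5,a[1]-.5),(a[0]+a[2]-.5,a[1]+a[3]-.5))])
    # knob
    m=((h<6)|(h>174))&(S>200)&(v>110); ys,xs=np.nonzero(m); print(' red',xs.min(),xs.max(),ys.min(),ys.max())
E
python3 m.py
python3 - <<'E'
import sys; sys.path.insert(0,'.')
import os; os.chdir('.')
from h import *
s=np.load('pics/w1.npy',allow_pickle=True).item(); h=cv2.cvtColor(s['pixels'],cv2.COLOR_RGB2HSV)
for v in (118,150,180,205): print(v,[h[v,u].tolist() for u in range(288,336,3)])
c=cv2.resize(s['pixels'][100:310,230:480],None,fx=2.8*1.1,fy=2.8*1.0,interpolation=cv2.INTER_CUBIC)
E
```

```text
w1 tile rect [520.9  31.6] [108.6 140.1] 0.11
[[466.3999938964844, 101.5999984741211], [466.70001220703125, -38.5], [575.2999877929688, -38.29999923706055], [575.0, 101.80000305175781]]
 white [336, 122, 15, 8, 111] [[458.3, -34.8], [466.1, -19.2]]
 white [396, 122, 15, 8, 112] [[458.3, 26.8], [466.1, 42.9]]
 white [353, 141, 4, 86, 155] [[477.1, -16.8], [570.0, -9.5]]
 white [381, 141, 6, 86, 144] [[477.0, 12.5], [570.0, 24.2]]
 white [409, 141, 9, 86, 147] [[477.0, 41.7], [569.9, 59.0]]
 white [335, 236, 12, 7, 74] [[580.6, -34.1], [588.9, -20.3]]
 white [389, 236, 13, 8, 97] [[580.5, 27.1], [590.0, 42.5]]
 red 310 328 272 301
top0 tile rect [521.5  32.4] [107.4 139.3] 0.19
[[467.6000061035156, 101.9000015258789], [468.1000061035156, -37.400001525878906], [575.5, -37.099998474121094], [575.0, 102.19999694824219]]
 white [287, 244, 7, 4, 25] [[590.5, 43.6], [581.3, 27.6]]
 white [314, 244, 7, 5, 30] [[590.8, -18.0], [579.3, -34.0]]
 white [298, 253, 1, 19, 19] [[569.8, 18.3], [526.4, 15.6]]
 white [271, 255, 1, 17, 17] [[564.9, 79.6], [526.1, 76.5]]
 white [284, 282, 1, 11, 11] [[50
[... 483 characters left out ...]
, 163, 175], [18, 112, 177], [17, 114, 174], [19, 112, 173], [18, 116, 167], [18, 116, 172], [18, 113, 176], [19, 117, 166], [17, 120, 119], [140, 16, 49], [120, 20, 50], [150, 10, 50], [11, 168, 155]]
180 [[45, 10, 50], [90, 13, 39], [14, 83, 89], [18, 113, 178], [18, 114, 172], [18, 114, 172], [18, 113, 172], [18, 119, 165], [18, 117, 168], [18, 115, 173], [18, 115, 166], [16, 118, 115], [150, 5, 53], [113, 20, 52], [170, 14, 54], [12, 177, 160]]
205 [[0, 16, 49], [135, 10, 51], [17, 66, 70], [18, 108, 189], [18, 112, 185], [18, 113, 185], [18, 115, 184], [18, 115, 180], [18, 112, 180], [18, 114, 183], [17, 112, 178], [18, 120, 130], [98, 20, 50], [130, 30, 51], [0, 0, 50], [12, 181, 159]]
```

Run:
```python
from h import *
s=np.load('pics/w1.npy',allow_pickle=True).item()
for v in (283,292,301): print(onz(s,319.3,v,.129).round(4), onz(s,310,v,.129).round(4),onz(s,328.5,v,.129).round(4))
print(onz(s,319.3,212,.087).round(4))
t=np.load('pics/top0.npy',allow_pickle=True).item(); print(onz(t,329.3,225,.129).round(4), onz(t,328.5,260,.08))
for j in (0,.004,.008):print(proj(s,[.524+.095+j,-.0508,.129]),proj(t,[.524+.095+j,-.0508,.129]),proj(s,[.524+.022+j,-.0508,.087]))
```

```text
[ 0.6126 -0.0511  0.129 ] [ 0.6126 -0.0604  0.129 ] [ 0.6126 -0.0419  0.129 ]
[ 0.6225 -0.0511  0.129 ] [ 0.6225 -0.0605  0.129 ] [ 0.6224 -0.0418  0.129 ]
[ 0.6325 -0.0511  0.129 ] [ 0.6325 -0.0605  0.129 ] [ 0.6325 -0.0417  0.129 ]
[ 0.5496 -0.0513  0.087 ]
[ 0.6213 -0.0521  0.129 ] [ 0.55146739 -0.0518635   0.08      ]
(np.float64(319.58743873344173), np.float64(288.8562613174452)) (np.float64(328.7184479883737), np.float64(226.02624520157835)) (np.float64(319.7851373342463), np.float64(208.68803554660175))
(np.float64(319.58320211174225), np.float64(292.4817416609245)) (np.float64(328.716667324042), np.float64(224.23212975001834)) (np.float64(319.78057315591957), np.float64(212.38651577240623))
(np.float64(319.57898899461253), np.float64(296.083453213152)) (np.float64(328.71488648574353), np.float64(222.44051082927663)) (np.float64(319.7760344407686), np.float64(216.06106850636374))
```

Call:
jog_arm(rotation=[[0,0,0],[0,0,0],[0,0,0],[0,0,0],[0,0,0],[0,0,0],[0,0,0],[0,0,0]], linear=[[37,-1,-60],[73,-2,-100],[73,-2,-135],[73,-2,-170],[73,-2,-191],[73,-2,-191],[73,-2,-191],[73,-2,-191]], fingers=[0,0,0,0,0,0,0,0])

```text
t: 3.8
eef_pos: [0.6236, -0.0514, 0.1131]
orientation: [[-1.0, -0.001, 0.003], [-0.001, 1.0, 0.001], [-0.003, 0.001, -1.0]]
wrist_force: [0.2, -0.4, 0.4]
width: 0.505
grasp_force: 0.0
```

Call:
jog_arm(rotation=[[0,0,0],[0,0,0],[0,0,0],[0,0,0],[0,0,0],[0,0,0]], linear=[[0,0,0],[0,0,0],[0,0,0],[0,0,0],[0,0,0],[0,0,0]], fingers=[-1,-1,-1,-1,-1,-1], force=25)

```text
t: 4.4
eef_pos: [0.6229, -0.0509, 0.1114]
orientation: [[-1.0, -0.001, 0.0], [-0.001, 1.0, 0.002], [-0.0, 0.002, -1.0]]
wrist_force: [-1.4, 6.0, 4.4]
width: 0.214
grasp_force: 24.4
```

Call:
jog_arm(rotation=[[0,0,0],[0,0,0],[0,0,0],[0,0,0],[0,0,0],[0,0,0],[0,0,0],[0,0,0]], linear=[[10,0,0],[20,0,0],[30,0,0],[40,0,0],[47,0,0],[47,0,0],[47,0,0],[47,0,0]], fingers=[-1,-1,-1,-1,-1,-1,-1,-1])

```text
t: 5.2
eef_pos: [0.6685, -0.0509, 0.1112]
orientation: [[-1.0, -0.001, -0.003], [-0.001, 1.0, 0.002], [0.003, 0.002, -1.0]]
wrist_force: [-10.0, 5.0, 9.0]
width: 0.216
grasp_force: 25.0
```

Run:
```python
from h import *
o=observe(); print(o['eef_pos'],o['wrist_force'])
t=save('top','top1.png')
for j in (.045,.0475,.05): print(j, proj(t,[.524+.022+j,-.0508,.08]))
h=cv2.cvtColor(t['pixels'],cv2.COLOR_RGB2HSV)
for v in range(230,256,2): print(v,h[v,325:334].tolist())
```

```text
[ 0.66854568 -0.05092035  0.11123476] [-9.96870353  4.99225641  8.953652  ]
0.045 (np.float64(328.0154799524774), np.float64(242.71214510324336))
0.0475 (np.float64(328.0147168486103), np.float64(241.626630709374))
0.05 (np.float64(328.01395349687607), np.float64(240.54201814571343))
230 [[20, 50, 113], [23, 46, 110], [21, 44, 109], [21, 46, 106], [21, 47, 104], [21, 47, 103], [23, 46, 100], [23, 47, 98], [22, 50, 97]]
232 [[21, 48, 112], [21, 44, 110], [21, 47, 108], [21, 46, 106], [22, 47, 104], [22, 45, 102], [21, 48, 101], [21, 44, 98], [21, 46, 95]]
234 [[21, 46, 110], [20, 46, 110], [22, 43, 106], [22, 46, 105], [21, 47, 103], [22, 48, 100], [20, 46, 99], [21, 50, 97], [23, 43, 94]]
236 [[22, 44, 109], [21, 45, 107], [22, 46, 105], [22, 47, 104], [21, 48, 102], [21, 48, 101], [21, 49, 99], [20, 47, 97], [20, 49, 94]]
238 [[20, 49, 109], [21, 45, 107], [21, 49, 105], [20, 49, 104], [21, 48, 102], [21, 49, 99], [21, 49, 98], [23, 46, 95], [21, 47, 92]]
240 [[20, 47, 109], [21, 48, 107], [21, 49, 105], [21, 50, 103], [21, 48, 100], [22, 47, 98], [20, 48, 96], [22, 49, 94], [21, 44
[... 246 characters left out ...]
3], [21, 47, 92], [21, 49, 88]]
246 [[21, 49, 105], [20, 45, 103], [21, 47, 103], [22, 46, 100], [21, 44, 98], [21, 46, 95], [20, 49, 94], [19, 48, 90], [21, 50, 87]]
248 [[21, 47, 104], [20, 45, 103], [22, 48, 100], [20, 46, 100], [22, 47, 97], [23, 44, 92], [23, 45, 91], [21, 46, 88], [23, 47, 86]]
250 [[21, 47, 104], [20, 45, 101], [20, 46, 99], [23, 47, 98], [19, 46, 95], [19, 46, 94], [21, 45, 90], [22, 43, 88], [22, 46, 84]]
252 [[20, 45, 102], [22, 45, 101], [22, 49, 99], [21, 45, 97], [23, 46, 95], [21, 48, 91], [19, 46, 89], [21, 47, 87], [22, 46, 83]]
254 [[22, 45, 101], [21, 48, 100], [21, 45, 97], [19, 45, 96], [22, 49, 94], [21, 45, 90], [21, 46, 88], [19, 42, 85], [19, 49, 83]]
```

Call:
jog_arm(rotation=[[0,0,0],[0,0,0],[0,0,0],[0,0,0],[0,0,0],[0,0,0],[0,0,0],[0,0,0],[0,0,0]], linear=[[3,0,0],[3,0,0],[3,0,0],[2,0,0],[2,0,0],[2,0,50],[2,0,100],[2,0,150],[2,0,190]], fingers=[-1,-1,-1,0,0,0,0,0,0])

```text
t: 6.15
eef_pos: [0.6719, -0.0531, 0.3043]
orientation: [[-1.0, 0.0, 0.003], [0.0, 1.0, -0.001], [-0.003, -0.001, -1.0]]
wrist_force: [1.1, -0.6, 0.2]
width: 0.495
grasp_force: 0.0
```

Call:
jog_arm(rotation=[[0,0,-45],[0,0,-45],[0,0,-45],[0,0,-45],[0,0,-45],[0,0,-90],[0,0,-90],[0,0,-90],[0,0,-90],[0,0,-90]], linear=[[-100,160,0],[-100,160,0],[-100,160,0],[-100,160,0],[-100,160,0],[-148,250,0],[-148,250,0],[-148,250,0],[-148,250,0],[-148,250,0]], fingers=[-0.2,-0.2,-0.2,-0.2,-0.2,-0.2,-0.2,-0.2,-0.2,-0.2])

```text
t: 7.15
eef_pos: [0.5237, 0.1982, 0.301]
orientation: [[-0.139, 0.99, 0.001], [0.99, 0.139, -0.0], [-0.0, 0.001, -1.0]]
wrist_force: [0.6, 0.3, -0.2]
width: 0.398
grasp_force: 0.0
```

Run:
```python
from h import *
o=observe(); print(o['eef_pos'],o['orientation'].round(3),o['qpos'].round(2))
t=save('top','top2.png'); c=cv2.resize(t['pixels'][185:315,240:420],None,fx=4.4,fy=4.4,interpolation=cv2.INTER_CUBIC); cv2.imwrite('pics/crop2.png',c[:,:,::-1])
```

```text
[0.52373199 0.19816036 0.30103328] [[-0.139  0.99   0.001]
 [ 0.99   0.139 -0.   ]
 [-0.     0.001 -1.   ]] [-1.01  0.17  0.66  1.57 -0.1   1.43 -0.21]
```

View pics/crop2.png

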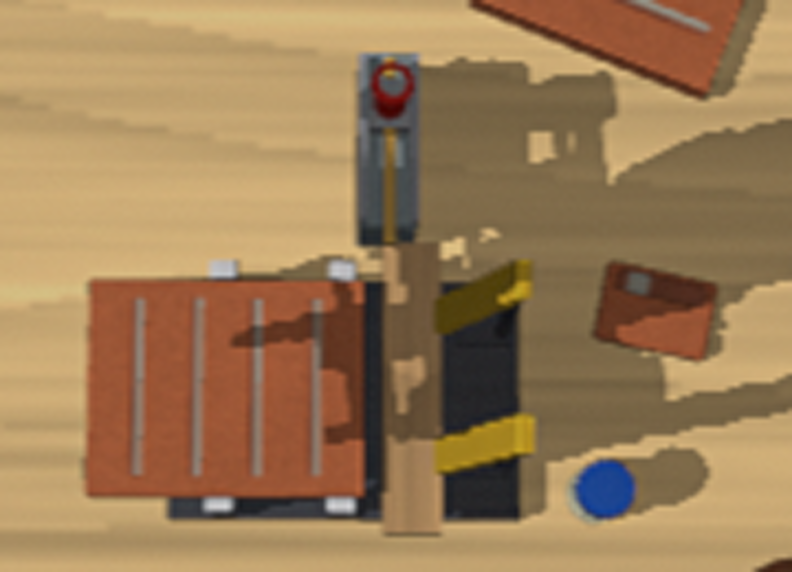

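The knob is out: its cap is now at crop (391,85) and the tongue is clear of the ledge. The tile hasn't moved.

Call:
jog_arm(rotation=[[0,0,-8],[0,0,-8],[0,0,-8]], linear=[[-2,0,0],[-2,0,0],[-2,0,0]], fingers=[-0.2,-0.2,-0.2])

```text
t: 7.5
eef_pos: [0.5219, 0.1976, 0.301]
orientation: [[-0.011, 1.0, 0.0], [1.0, 0.011, -0.0], [-0.0, 0.0, -1.0]]
wrist_force: [-0.0, -0.2, -1.4]
width: 0.401
grasp_force: 0.0
```

Call:
jog_arm(rotation=[[-55,0,0],[-55,0,0],[-55,0,0],[-55,0,0],[-55,0,0],[-55,0,0],[-55,0,0],[-55,0,0],[-55,0,0],[-55,0,0]], linear=[[0,-10,-20],[0,-20,-40],[0,-30,-60],[0,-30,-80],[0,-30,-100],[0,-30,-120],[0,-30,-120],[0,-30,-120],[0,-30,-120],[0,-30,-120]], fingers=[-0.2,-0.2,-0.2,-0.2,-0.2,-0.2,-0.2,-0.2,-0.2,-0.2])

```text
t: 8.5
eef_pos: [0.5224, 0.167, 0.1824]
orientation: [[-0.004, 1.0, -0.0], [0.576, 0.002, -0.817], [-0.817, -0.004, -0.576]]
wrist_force: [0.2, -0.2, 1.6]
width: 0.405
grasp_force: 0.0
```

Run:
```python
from h import *
o=observe(); print(o['eef_pos'],o['orientation'].round(3),o['qpos'].round(2),o['width'])
```

```text
[0.52241392 0.167038   0.18238813] [[-0.004  1.    -0.   ]
 [ 0.576  0.002 -0.817]
 [-0.817 -0.004 -0.576]] [-1.22  0.71  0.65  1.51  0.36  1.62 -0.65] 0.4053580247135177
```

Call:
jog_arm(rotation=[[0,0,0],[0,0,0],[0,0,0],[0,0,0],[0,0,0]], linear=[[-1,-2,-40],[-1,-5,-75],[-1,-7,-102],[-1,-20,-102],[-1,-35,-102]], fingers=[-0.2,-0.2,-0.2,-0.2,-0.2])

```text
t: 9.0
eef_pos: [0.5214, 0.1316, 0.0807]
orientation: [[-0.005, 1.0, 0.001], [0.575, 0.003, -0.818], [-0.818, -0.003, -0.575]]
wrist_force: [0.6, -0.2, 0.4]
width: 0.4
grasp_force: 0.0
```

Call:
jog_arm(rotation=[[0,0,0],[0,0,0],[0,0,0],[0,0,0],[0,0,0],[0,0,0],[0,0,0],[0,0,0]], linear=[[0,-7,0],[0,-12,0],[0,-17,0],[0,-22,0],[0,-27,0],[0,-32,0],[0,-37,0],[0,-37,0]], fingers=[-0.2,-0.2,-0.2,-0.2,-0.2,-0.2,-0.2,-0.2])

```text
t: 9.8
eef_pos: [0.5209, 0.0959, 0.0794]
orientation: [[-0.005, 1.0, 0.001], [0.575, 0.004, -0.818], [-0.818, -0.004, -0.575]]
wrist_force: [1.3, 1.7, -0.0]
width: 0.4
grasp_force: 0.9
```

```bash
sed -i "s/for f,box.*/import sys\nfor f,box in((sys.argv[1],(270,340,235,310)),):/" m.py
python3 - <<'E'
from h import *
o=observe(); print(o['eef_pos'],o['wrist_force'])
t=save('top','top3.png'); c=cv2.resize(t['pixels'][185:315,240:420],None,fx=4.4,fy=4.4,interpolation=cv2.INTER_CUBIC); cv2.imwrite('pics/crop3.png',c[:,:,::-1])
E
sed -i 's/255:326/255:345/g' m.py; python3 m.py top3
```

```text
[0.52091737 0.09590905 0.07943234] [ 1.33538878  1.67125414 -0.04398243]
top3 tile rect [522.8   6.2] [109.7 140.9] 0.19
[[467.70001220703125, 76.5], [468.20001220703125, -64.4000015258789], [577.9000244140625, -64.0], [577.4000244140625, 76.9000015258789]]
 white [287, 244, 7, 5, 30] [[590.5, 43.6], [579.0, 27.5]]
 white [314, 244, 7, 4, 26] [[590.8, -18.0], [581.6, -34.0]]
 white [283, 253, 1, 17, 17] [[569.7, 52.4], [530.8, 49.5]]
 white [315, 299, 5, 2, 9] [[465.8, -20.8], [461.4, -32.0]]
 red 325 332 200 209
```

View pics/crop3.png

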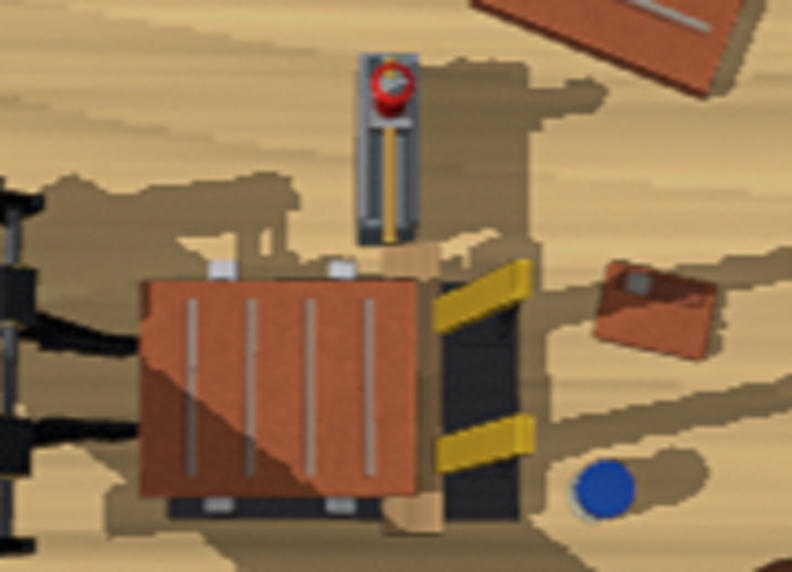

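The tile slid squarely and its near edge is now at y≈76.5 mm, with both fingertips against it. About 10–14 mm is left to the ribs.

Call:
jog_arm(rotation=[[0,0,0],[0,0,0],[0,0,0],[0,0,0],[0,0,0],[0,0,0]], linear=[[0,-3,0],[0,-6,0],[0,-8,0],[0,-10,0],[0,-11,0],[0,-11,0]], fingers=[-0.2,-0.2,-0.2,-0.2,-0.2,-0.2])

```text
t: 10.45
eef_pos: [0.5209, 0.0856, 0.0792]
orientation: [[-0.006, 1.0, 0.001], [0.574, 0.004, -0.819], [-0.819, -0.004, -0.574]]
wrist_force: [1.5, 6.2, 3.5]
width: 0.402
grasp_force: 2.9
```

Call:
jog_arm(rotation=[[0,0,0],[0,0,0],[0,0,0],[0,0,0]], linear=[[0,-1.5,0],[0,-3,0],[0,-4,0],[0,-4,0]], fingers=[-0.2,-0.2,-0.2,-0.2])

```text
t: 10.85
eef_pos: [0.5212, 0.0848, 0.0792]
orientation: [[-0.007, 1.0, 0.004], [0.577, 0.007, -0.817], [-0.817, -0.004, -0.577]]
wrist_force: [-3.5, 18.7, 9.0]
width: 0.402
grasp_force: 9.4
```

Call:
jog_arm(rotation=[[0,0,0],[0,0,0],[0,0,0],[0,0,0],[0,0,0],[0,0,0],[0,0,0],[0,0,0]], linear=[[0,15,0],[0,35,0],[0,35,-12],[0,35,-22],[0,20,-22],[0,0,-22],[0,-6,-22],[0,-6,-22]], fingers=[-0.2,-0.2,-0.2,-0.2,-0.2,-0.2,-0.2,-0.2])

```text
t: 11.65
eef_pos: [0.5202, 0.0725, 0.0574]
orientation: [[-0.004, 1.0, -0.003], [0.573, 0.0, -0.82], [-0.82, -0.005, -0.573]]
wrist_force: [-0.1, 0.5, -1.4]
width: 0.4
grasp_force: 0.0
```

```bash
cat > arc.py <<'E'
import numpy as np
def tcp(th,a=35,e=12):
    t=np.radians(th); c,s=np.cos(t),np.sin(t)
    px=min(0.,16*c*.268-16*s) if th<90 else -16*s-16*c*(-0) ; pz=0
    if th>=90: px,pz=-16*s,-16*c
    f=np.radians(max(th,a))
    C=np.array([px-140*c+e*np.cos(f),pz+140*s-e*np.sin(f)])
    A=np.radians(a)
    T=C-17*np.array([np.cos(A),-np.sin(A)])-9.5*np.array([np.sin(A),np.cos(A)])
    return -74.2-T[0],70+T[1]
if __name__=='__main__':
    from workcell import observe
    o=observe(); print(o['eef_pos'],o['wrist_force'])
    for th in range(0,111,3): print(th,np.round(tcp(th),1))
E
python3 arc.py
```

```text
[0.52024412 0.07251323 0.05743139] [-0.05527696  0.52575779 -1.39379251]
0 [75.3 65.1]
3 [75.2 72.4]
6 [74.6 79.7]
9 [73.6 87. ]
12 [72.3 94.2]
15 [ 70.6 101.3]
18 [ 69.4 108.3]
21 [ 67.8 115.3]
24 [ 65.8 122. ]
27 [ 63.5 128.6]
30 [ 60.9 135.1]
33 [ 57.9 141.3]
36 [ 54.7 147.2]
39 [ 51.4 152.5]
42 [ 47.8 157.6]
45 [ 44.  162.5]
48 [ 39.8 167.1]
51 [ 35.5 171.4]
54 [ 30.8 175.5]
57 [ 26.  179.3]
60 [ 20.9 182.8]
63 [ 15.6 186. ]
66 [ 10.1 188.9]
69 [  4.4 191.5]
72 [ -1.4 193.7]
75 [ -7.4 195.6]
78 [-13.5 197.2]
81 [-19.7 198.4]
84 [-26.  199.3]
87 [-32.4 199.8]
90 [-38.8 200. ]
93 [-45.5 200.6]
96 [-52.3 200.9]
99 [-59.  200.9]
102 [-65.8 200.5]
105 [-72.5 199.7]
108 [-79.2 198.6]
```

Call:
jog_arm(rotation=[[0,0,0],[0,0,0],[0,0,0],[0,0,0],[0,0,0],[0,0,0],[0,0,0],[0,0,0],[0,0,0],[0,0,0]], linear=[[0,2.8,4],[0,2.8,8],[0,2.8,11],[0,2.7,15],[0,2.4,18.5],[0,2.1,22],[0,1.6,26],[0,1.1,29.6],[0,0.5,33],[0,-0.2,36.8]], fingers=[-0.2,-0.2,-0.2,-0.2,-0.2,-0.2,-0.2,-0.2,-0.2,-0.2])

```text
t: 12.65
eef_pos: [0.5208, 0.0753, 0.094]
orientation: [[-0.006, 1.0, 0.001], [0.574, 0.004, -0.819], [-0.819, -0.004, -0.574]]
wrist_force: [1.3, 4.8, -1.3]
width: 0.4
grasp_force: 2.0
```

Run:
```python
from h import *
o=observe(); print(o['eef_pos'],o['wrist_force'])
a=save('top','top4.png')['pixels'][185:315,240:400]; b=save('scene','scene4.png')['pixels'][180:310,230:390]
c=cv2.resize(np.vstack([a,b]),None,fx=2.3*1.9/2,fy=2.3,interpolation=cv2.INTER_CUBIC)
c=cv2.resize(np.hstack([a,b]),None,fx=2.5,fy=2.5,interpolation=cv2.INTER_CUBIC); cv2.imwrite('pics/crop4.png',c[:,:,::-1])
```

```text
[0.52082283 0.07531037 0.09403931] [ 1.28704471  4.75010528 -1.2908065 ]
```

View pics/crop4.png

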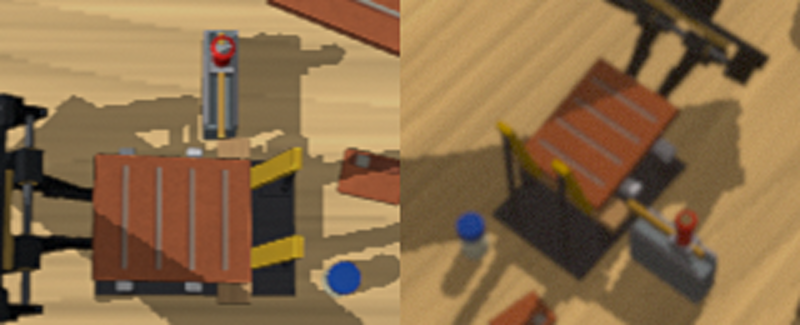

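The tile is tipping up evenly on both fingertips at about 10–12°, with its foot at the ribs. I'll continue the arc.

Call:
jog_arm(rotation=[[0,0,0],[0,0,0],[0,0,0],[0,0,0],[0,0,0],[0,0,0],[0,0,0],[0,0,0],[0,0,0],[0,0,0]], linear=[[0,-0.9,3.5],[0,-1.7,7],[0,-2.3,10.5],[0,-2.9,14],[0,-3.7,17.5],[0,-4.5,21],[0,-5.5,24.5],[0,-6.5,28],[0,-7.7,31],[0,-8.8,34.4]], fingers=[-0.2,-0.2,-0.2,-0.2,-0.2,-0.2,-0.2,-0.2,-0.2,-0.2])

```text
t: 13.75
eef_pos: [0.5205, 0.0655, 0.1285]
orientation: [[-0.006, 1.0, -0.0], [0.573, 0.003, -0.819], [-0.819, -0.005, -0.573]]
wrist_force: [0.2, 2.9, -1.5]
width: 0.397
grasp_force: 1.4
```

Call:
jog_arm(rotation=[[0,0,0],[0,0,0],[0,0,0],[0,0,0],[0,0,0],[0,0,0],[0,0,0],[0,0,0],[0,0,0],[0,0,0]], linear=[[0,-1.3,3.3],[0,-2.6,6.5],[0,-4.1,9.6],[0,-5.6,12.7],[0,-7.2,15.7],[0,-8.8,18.6],[0,-10.4,21.3],[0,-12.1,23.9],[0,-13.9,26.5],[0,-15.7,29]], fingers=[-0.2,-0.2,-0.2,-0.2,-0.2,-0.2,-0.2,-0.2,-0.2,-0.2])

```text
t: 14.75
eef_pos: [0.5206, 0.0499, 0.1574]
orientation: [[-0.006, 1.0, -0.0], [0.574, 0.003, -0.819], [-0.819, -0.005, -0.574]]
wrist_force: [-0.3, 0.4, -1.7]
width: 0.4
grasp_force: 1.0
```

Run:
```python
from h import *
o=observe(); print(o['eef_pos'],o['wrist_force'])
a=save('top','top5.png')['pixels'][185:315,240:400]; b=save('scene','scene5.png')['pixels'][180:310,230:390]
c=cv2.resize(np.hstack([a,b]),None,fx=2.5,fy=2.5,interpolation=cv2.INTER_CUBIC); cv2.imwrite('pics/crop5.png',c[:,:,::-1])
```

```text
[0.52057939 0.04989863 0.15741501] [-0.31659545  0.35544956 -1.66456327]
```

View pics/crop5.png

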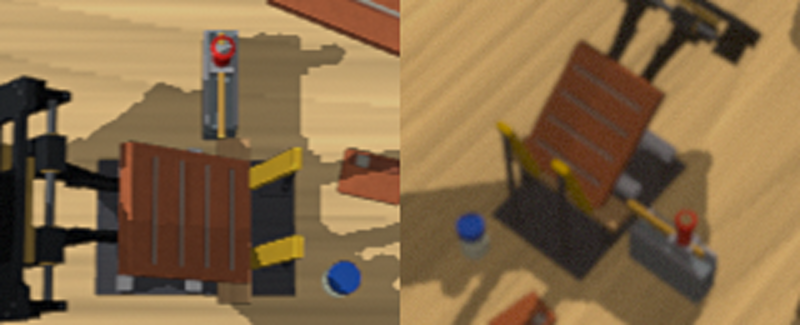

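The tile is at about 42° and still square, with its foot on the ledge against the ribs.

Call:
jog_arm(rotation=[[0,0,0],[0,0,0],[0,0,0],[0,0,0],[0,0,0],[0,0,0],[0,0,0],[0,0,0],[0,0,0],[0,0,0]], linear=[[0,-3.8,4.9],[0,-8,9.5],[0,-12.3,13.8],[0,-17,17.9],[0,-21.8,21.7],[0,-26.9,25.2],[0,-32.2,28.4],[0,-37.7,31.3],[0,-43.4,33.9],[0,-49.2,36.1]], fingers=[-0.2,-0.2,-0.2,-0.2,-0.2,-0.2,-0.2,-0.2,-0.2,-0.2])

```text
t: 15.85
eef_pos: [0.5207, 0.0004, 0.1936]
orientation: [[-0.006, 1.0, 0.0], [0.573, 0.003, -0.819], [-0.819, -0.005, -0.573]]
wrist_force: [0.2, 0.5, -1.6]
width: 0.401
grasp_force: 0.4
```

Call:
jog_arm(rotation=[[0,0,0],[0,0,0],[0,0,0],[0,0,0],[0,0,0],[0,0,0],[0,0,0],[0,0,0],[0,0,0],[0,0,0]], linear=[[0,-4,1.3],[0,-8,2.3],[0,-12.1,3.5],[0,-16,4.3],[0,-20,5],[0,-24,5.5],[0,-28,5.9],[0,-32,6.1],[0,-36,6.3],[0,-40,6.6]], fingers=[-0.2,-0.2,-0.2,-0.2,-0.2,-0.2,-0.2,-0.2,-0.2,-0.2])

```text
t: 16.85
eef_pos: [0.5206, -0.0394, 0.1999]
orientation: [[-0.006, 1.0, -0.0], [0.574, 0.003, -0.819], [-0.819, -0.005, -0.574]]
wrist_force: [0.2, -0.1, 0.4]
width: 0.398
grasp_force: 0.1
```

Call:
jog_arm(rotation=[[0,0,0],[0,0,0],[0,0,0],[0,0,0],[0,0,0],[0,0,0],[0,0,0],[0,0,0],[0,0,0],[0,0,0]], linear=[[0,-3,0.2],[0,-6,0.4],[0,-9,0.5],[0,-12,0.6],[0,-15,0.6],[0,-18,0.5],[0,-21,0.3],[0,-24,0.2],[0,-27,0],[0,-29,0]], fingers=[-0.2,-0.2,-0.2,-0.2,-0.2,-0.2,-0.2,-0.2,-0.2,-0.2])

```text
t: 17.85
eef_pos: [0.5206, -0.0684, 0.1999]
orientation: [[-0.006, 1.0, -0.0], [0.574, 0.003, -0.819], [-0.819, -0.005, -0.574]]
wrist_force: [-0.3, 0.1, -0.1]
width: 0.4
grasp_force: 0.0
```

Run:
```python
from h import *
o=observe(); print(o['eef_pos'],o['wrist_force'])
a=save('top','top6.png')['pixels'][185:315,240:400]; b=save('scene','scene6.png')['pixels'][180:310,230:390]
c=cv2.resize(np.hstack([a,b]),None,fx=2.5,fy=2.5,interpolation=cv2.INTER_CUBIC); cv2.imwrite('pics/crop6.png',c[:,:,::-1])
```

```text
[ 0.52057418 -0.0684052   0.19989671] [-0.266218    0.13087802 -0.11042876]
```

View pics/crop6.png

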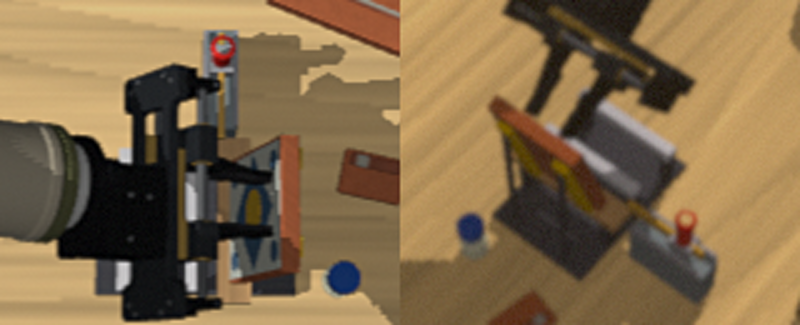

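The tile leans on the ribs with its painted face out. I'll back off, then press its foot back to the ribs low down.

Call:
jog_arm(rotation=[[0,0,0],[0,0,0],[0,0,0],[0,0,0],[0,0,0],[0,0,0],[0,0,0],[0,0,0]], linear=[[0,30,5],[0,68,0],[0,68,-40],[0,68,-75],[0,68,-98],[0,50,-98],[0,35,-98],[0,29,-98]], fingers=[-0.2,-0.2,-0.2,-0.2,-0.2,-0.2,-0.2,-0.2])

```text
t: 18.75
eef_pos: [0.5205, -0.0421, 0.1035]
orientation: [[-0.003, 1.0, -0.002], [0.573, -0.0, -0.819], [-0.819, -0.003, -0.573]]
wrist_force: [0.1, -0.2, -0.2]
width: 0.402
grasp_force: 0.0
```

Call:
jog_arm(rotation=[[0,0,0],[0,0,0],[0,0,0],[0,0,0],[0,0,0],[0,0,0],[0,0,0],[0,0,0]], linear=[[0,-1.5,0],[0,-3,0],[0,-4.5,0],[0,-6,0],[0,-7.5,0],[0,-9,0],[0,-10,0],[0,-10,0]], fingers=[-0.2,-0.2,-0.2,-0.2,-0.2,-0.2,-0.2,-0.2])

```text
t: 19.55
eef_pos: [0.521, -0.0462, 0.1016]
orientation: [[-0.007, 1.0, 0.002], [0.576, 0.006, -0.818], [-0.818, -0.005, -0.576]]
wrist_force: [-5.9, 14.5, 7.1]
width: 0.399
grasp_force: 7.9
```

Call:
jog_arm(rotation=[[0,0,0],[0,0,0],[0,0,0],[0,0,0],[0,0,0],[55,0,0],[55,0,0],[55,0,0],[55,0,0],[55,0,0]], linear=[[0,20,0],[0,60,10],[0,110,40],[0,160,90],[0,200,130],[0,220,170],[0,220,200],[0,220,200],[0,220,200],[0,220,200]], fingers=[-0.2,-0.2,-0.2,-0.2,-0.2,-1,-1,-1,-1,-1])

```text
t: 20.55
eef_pos: [0.5208, 0.1724, 0.3034]
orientation: [[-0.007, 1.0, 0.002], [0.98, 0.007, -0.201], [-0.201, 0.001, -0.98]]
wrist_force: [0.0, -0.5, -1.7]
width: 0.053
grasp_force: 0.0
```

Call:
jog_arm(rotation=[[12,0,0],[12,0,0],[12,0,0],[12,0,0]], linear=[[30,0,0],[60,0,0],[100,0,0],[100,0,0]], fingers=[-1,-1,-1,-1])

```text
t: 20.95
eef_pos: [0.623, 0.1706, 0.2991]
orientation: [[-0.004, 1.0, -0.003], [1.0, 0.004, -0.004], [-0.004, -0.003, -1.0]]
wrist_force: [-1.4, -0.7, -1.8]
width: 0.002
grasp_force: 0.0
```

Run:
```python
from h import *
o=observe(); print(o['eef_pos'],o['orientation'].round(3),o['qpos'].round(2),o['width'])
t=np.load('pics/top6.npy',allow_pickle=True).item(); print(onz(t,328.7,204.5,.129))
```

```text
[0.62296535 0.17058071 0.2991451 ] [[-0.004  1.    -0.003]
 [ 1.     0.004 -0.004]
 [-0.004 -0.003 -1.   ]] [-0.85  0.42  0.72  1.33 -0.27  1.49 -0.15] 0.0015409045866381264
[ 0.66736456 -0.05080679  0.129     ]
```

Call:
jog_arm(rotation=[[0,0,-90],[0,0,-90],[0,0,-90],[0,0,-90],[0,0,-90],[0,0,-90],[0,0,-90],[0,0,-90],[0,0,-90],[0,0,-90]], linear=[[40,-60,0],[82,-120,0],[82,-222,0],[82,-222,0],[82,-222,0],[82,-222,0],[82,-222,0],[82,-222,0],[82,-222,0],[82,-222,0]], fingers=[-1,-1,-1,-1,-1,-1,-1,-1,-1,-1])

```text
t: 21.95
eef_pos: [0.7024, -0.0497, 0.3018]
orientation: [[0.997, 0.072, -0.001], [0.072, -0.997, 0.001], [-0.001, -0.001, -1.0]]
wrist_force: [-0.4, 1.1, -0.0]
width: 0.006
grasp_force: 0.0
```

Call:
jog_arm(rotation=[[0,0,0],[0,0,0]], linear=[[0,0,0],[0,0,0]], fingers=[-1,-1])

```text
t: 22.15
eef_pos: [0.7026, -0.0501, 0.3018]
orientation: [[0.997, 0.082, -0.001], [0.082, -0.997, -0.0], [-0.001, -0.0, -1.0]]
wrist_force: [0.4, -0.7, 0.4]
width: 0.004
grasp_force: 0.0
```

Call:
jog_arm(rotation=[[0,0,-4.7],[0,0,-4.7],[0,0,-4.7],[0,0,-4.7],[0,0,-4.7],[0,0,-4.7],[0,0,-4.7]], linear=[[5,-1,-40],[5,-1,-80],[5,-1,-120],[5,-1,-160],[5,-1,-190],[5,-1,-190],[5,-1,-190]], fingers=[-1,-1,-1,-1,-1,-1,-1])

```text
t: 22.85
eef_pos: [0.7078, -0.0519, 0.1128]
orientation: [[1.0, -0.003, -0.0], [-0.003, -1.0, -0.0], [-0.0, 0.0, -1.0]]
wrist_force: [-0.5, 0.9, 0.2]
width: 0.005
grasp_force: 0.0
```

Call:
jog_arm(rotation=[[0,0,0],[0,0,0],[0,0,0],[0,0,0],[0,0,0],[0,0,0],[0,0,0],[0,0,0],[0,0,0],[0,0,0]], linear=[[-10,0,0],[-20,0,0],[-27,0,0],[-34,0,0],[-41,0,0],[-48,0,0],[-53,0,0],[-57,0,0],[-60,0,0],[-60,0,0]], fingers=[-1,-1,-1,-1,-1,-1,-1,-1,-1,-1])

```text
t: 23.85
eef_pos: [0.6472, -0.0518, 0.1118]
orientation: [[1.0, -0.005, -0.001], [-0.005, -1.0, 0.0], [-0.001, -0.0, -1.0]]
wrist_force: [2.5, 0.9, 2.5]
width: 0.005
grasp_force: 1.3
```

Call:
jog_arm(rotation=[[0,0,0],[0,0,0],[0,0,0],[0,0,0],[0,0,0]], linear=[[-2,0,0],[-4,0,0],[-6,0,0],[-8,0,0],[-8,0,0]], fingers=[-1,-1,-1,-1,-1])

```text
t: 24.35
eef_pos: [0.6393, -0.0519, 0.1118]
orientation: [[1.0, -0.006, -0.001], [-0.006, -1.0, 0.0], [-0.001, -0.0, -1.0]]
wrist_force: [3.1, 1.4, 2.5]
width: 0.004
grasp_force: 1.6
```

Call:
jog_arm(rotation=[[0,0,0],[0,0,0],[0,0,0],[0,0,0],[0,0,0]], linear=[[-1,0,0],[-2,0,0],[-3,0,0],[-4,0,0],[-4,0,0]], fingers=[-1,-1,-1,-1,-1])

```text
t: 24.85
eef_pos: [0.6384, -0.0518, 0.1123]
orientation: [[1.0, -0.005, 0.006], [-0.005, -1.0, -0.001], [0.006, 0.001, -1.0]]
wrist_force: [19.6, -0.2, -7.4]
width: 0.004
grasp_force: 9.2
```

Call:
jog_arm(rotation=[[0,0,0],[0,0,0],[0,0,0],[0,0,0],[0,0,0],[0,0,0],[0,0,0],[0,0,0],[0,0,0],[0,0,0]], linear=[[25,0,0],[40,0,20],[40,0,60],[40,0,110],[40,0,160],[40,0,200],[20,100,210],[0,200,210],[0,270,210],[0,270,210]], fingers=[-1,-1,-1,-1,-1,-1,-1,-1,-1,-1])

```text
t: 25.85
eef_pos: [0.6431, 0.146, 0.3199]
orientation: [[1.0, -0.007, -0.003], [-0.007, -1.0, -0.001], [-0.003, 0.001, -1.0]]
wrist_force: [1.2, 0.4, 0.2]
width: 0.002
grasp_force: 0.0
```

Run:
```python
from h import *
o=observe(); print(o['eef_pos'],o['wrist_force'])
t=save('top','top7.png');q=save('scene','scene7.png')
a=t['pixels'][185:315,240:400]; b=q['pixels'][180:310,230:390]
c=cv2.resize(np.hstack([a,b]),None,fx=2.5,fy=2.5,interpolation=cv2.INTER_CUBIC); cv2.imwrite('pics/crop7.png',c[:,:,::-1])
h=cv2.cvtColor(t['pixels'],cv2.COLOR_RGB2HSV); m=((h[...,0]<6)|(h[...,0]>174))&(h[...,1]>200)&(h[...,2]>90); m[:190]=0;m[245:]=0;m[:,:315]=0;m[:,345:]=0
ys,xs=np.nonzero(m); print('red',xs.min(),xs.max(),ys.min(),ys.max())
for j in(0,.004): print(proj(t,[.619+j+.011,-.0508,.129]),proj(t,[.619+j,-.0508,.129]))
# expected corners of leaning tile: back top edge, face top edge
c15,s15=np.cos(np.radians(15)),np.sin(np.radians(15))
for n,s in(('top',t),('scene',q)):
  for ysd in(-58,52):
    for k in(0,-16):
      x=140*s15+k*c15; z=140*c15-k*s15; p=[.524+ysd/1000,-.0738-x/1000,.069+z/1000]; u=np.array(proj(s,p)); print(n,ysd,k,u.round(1),((u-[240,185])*2.5 if n=='top' else (u-[230,180])*2.5+[400,0]).round())
```

```text
[0.64306715 0.14598435 0.3199179 ] [1.18530547 0.4209953  0.24189095]
red 326 332 222 231
(np.float64(328.7135507474339), np.float64(221.09843295208938)) (np.float64(328.7184479883737), np.float64(226.02624520157835))
(np.float64(328.71176962297875), np.float64(219.31117481987673)) (np.float64(328.716667324042), np.float64(224.23212975001834))
top -58 0 [360.1 293.9] [300. 272.]
top -58 -16 [352.4 293.7] [281. 272.]
top 52 0 [359.4 239.1] [298. 135.]
top 52 -16 [351.9 238.7] [280. 134.]
scene -58 0 [263.9 222. ] [485. 105.]
scene -58 -16 [268.1 217. ] [495.  93.]
scene 52 0 [298.6 246.4] [571. 166.]
scene 52 -16 [302.8 241.1] [582. 153.]
```

View pics/crop7.png

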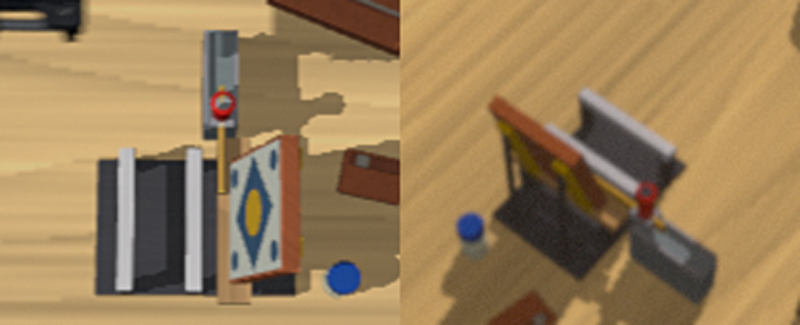

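The tile's top edge is where a fully leaning tile should project, at crop (300,272) to (298,135), painted face out. The knob is at its home pixel (329,226), the tongue is in front of the foot, and the gripper is clear of everything.

```bash
python3 -c "
from workcell import *
print(sign_off())"
```

```text
the job is handed in; nothing more can be done
None
```

I handed the job in at about 26 s: the tile leans flat on the ribs with its painted face out, and the knob is fully home with its tongue across the foot. The last pictures agree with this, but the hand-in gave no pass or fail result.

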